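# Put the work tray away in the bench cabinet

## Robot

A 7-joint arm with a two-finger parallel gripper is mounted at the origin on the work surface. World frame = base frame: x ahead of the robot, y to its left, z up, the work surface at z = 0. Lengths are in m, angles in rad, forces in N, time in s.
With the tool pointing down it reaches from about 0.4 to 0.875 m from the base axis. Payload 19.3 kg.
Tool frame: the origin (TCP) lies midway between the tips of the shut fingers; the grasp point (between the pads) lies 19 mm behind it; z points along the fingers, x is the direction in which the jaws open and shut, and the axes are right-handed (so a half turn about z gives the same grasp; the last joint's range is limited). The gripper opens to 85 mm and grips with 20 to 120 N. Pads are 22 mm wide; open, the fingers measure 114 mm over their backs; the gripper's body (76 mm by 85 mm) begins 54 mm behind the grasp point. The pads swing forward as they close: fully open they stand 13 mm farther back than shut.
Start: joints at [1.058, 0.521, -0.036, 1.599, 0.021, 1.021, -0.113], TCP at [0.268, -0.565, 0.231] pointing down, gripper open.
Joint ranges: [-2.91, 2.91], [-0.3, 2.13], [-1.5, 1.42], [0.17, 2.43], [-1.26, 4.41], [0.16, 1.93], [-2.52, 2.52]. Speed limits (rad/s): [1.89, 1.89, 2.39, 2.39, 3.01, 3.01, 3.01].

## Interface

Orientations are given as [roll, pitch, yaw] about the fixed x, y, z axes, in that order (R = Rz(yaw) Ry(pitch) Rx(roll)).
In Python, from workcell import manip gives the robot as it stands.
- The arm moves only by the tool play_rows, never from a script. Its argument "plan" is a list of rows, each an object with "offset": the shift along the tool's x, y, z in mm, a list of three; "angular": the turn, a rotation vector about the tool's x, y, z in rad, a list of three; "gripper": the finger opening in mm, from 0 to 85.4. In form: [{"offset": [tx, ty, tz], "angular": [ax, ay, az], "gripper": gripper}, ...]. A call has 1 to 10 rows; each row shifts and turns the commanded pose from where the row before left it, along the tool's axes as they then stand; what a row does not reach is not made up. A row lasts 1/10 s, in which the tool goes at most 50 mm and 8.59 degrees, less where a joint would pass 70% of its speed; a pose out of reach is approached as far as the arm can. A call with a gripper value outside its range is refused whole. The fingers move at their own pace and stop on an object; "newtons" is the grip in N (left out, the last holds). Time passes only in rows, so rows that do not move let the fingers close. It gives the time, the measured TCP pose, the force and the opening at its end, in the units of the state.
- manip.state(): the state, without advancing time (a new reading comes with each control period).
- manip.get_image(name): name is "side" or "top"; returns a dict with "image" (400x640x3 uint8, red, green, blue), "range_z" (400x640 float32, m along the optical axis (not along the pixel's ray), 0 where there is no reading), "intrinsics" (3x3 intrinsics, pixels), "rvec" (rotation vector, rad) and "tvec" (3), from world to camera coordinates, as OpenCV has them. Camera axes: x right, y down, z forward; pixel columns grow to the right and rows downward; lengths in m; the calibration is good to about 2 mm. A picture is of the moment at which its call begins.
- manip.finish_job(): hands the job in, once; it reports no verdict.
Trained networks look in the newest picture that a camera, given by its name, has taken for a name from the list of things; names that differ only in an ending like _2 or _b are one class to them, and where a whole thing is asked for, a point or a joint stands for the part that bears it (a point fixed in the world has none). Each returns a list of dicts, best first, with "conf" (0 to 1); they miss things now and then, are a little off and sometimes report something else, mostly with a low value. They report only what shows in the picture. A call takes as long as a camera call. They do not tell look-alikes from the thing itself.
- manip.boxes_of(camera, label): "box" ([left, top, width, height] in pixels, round what is visible of it).
- manip.outline_of(camera, label): "mask" (400x640 bool, what is visible of it) and "box" ([left, top, width, height] in pixels, round what is visible of it).
The state is a dict: "time_s": time; "joint_pos": joint angles; "dq": joint speeds; "effort": joint torques, N m; "tcp_pos": TCP position; "tcp_rot": TCP orientation; "contact_force": force on the tool from outside, world axes, zero at the start; "torque": the same for the moment, N m; "finger_gap": finger opening in m.
Only numpy, scipy, OpenCV 4.12 (cv2) and the standard library are available. Lean on these libraries where they do the work, as an engineer would, in place of code of your own. Each camera call takes 0.05 s, during which the arm holds its last target. There are 200 camera calls.

## Task

Slide the plywood work tray, with its wax block still in it, lengthwise along the bench into the empty bay of the low cabinet until it is fully in and no longer sticks out of the front; then slide the shutter fully across so that the bay is closed. Keep the tray down on the bench the whole time rather than lifting it, and leave the tumbler, the white box and the file alone.

Things in the scene. Friction and masses are not known exactly. Their poses are not given: they have to be found in the camera images.
- cabinet: Low fixed wooden bench cabinet, 58 mm high, 150 deep, 370 wide (y -85 to +285; solid wood left of y = +68). Origin: on the bench, in the middle of the bay's mouth, in the plane of the front; x points into the bay (away from the robot), y left along the front. Bay: y -68 to +68 mm, 137 mm deep, no floor (the bench), open at the front, 46 mm high under its clear roof.
- roof_edge (a point): Middle of the lower front edge of the bay's 12 mm thick clear acrylic roof (46 mm above the bench). The roof is set back 22 mm behind the cabinet's front, so over the first 22 mm the bay is open above, which leaves room for fingers that push the tray home.
- shutter (a joint): How far (m) the shutter stands open: 0 = closed, its middle before the middle of the bay; opens along the cabinet's +y (left), at most 0.2; clear of the bay from 0.148. Stiff (1 to 2 N), stays where left. A light wooden panel 160 mm wide, 50 high (z 6 to 56), 8 thick, running 3 to 11 mm in front of the cabinet's front.
- shutter_post (a point): Centre of the top end of the shutter's steel post, 16 mm diameter, standing upright on the middle of the shutter from z = 56 to 91 mm, 7 mm in front of the cabinet's front. The post is what one pushes (or pinches) to slide the shutter.
- tray: Loose open plywood tray, 130 mm long (its x), 112 mm wide (its y), 32 mm high, walls 8 mm thick, floor about 8 mm thick, 0.35 kg. Origin: centre of its underside; z up. It goes into the bay lengthwise, x along the bay's x (it is the same both ways round).
- wax_block: Loose blue wax block lying in the tray towards its far (+x) end, 60 x 40 x 18 mm, 45 g. Origin: centre of its underside.
- tumbler: Bystander: closed beige drinking tumbler standing on the bench, 76 mm diameter, 168 mm high. Origin: centre of its underside.
- pen_box: Bystander: white cardboard box lying on the bench, 165 (x) x 45 x 35 mm. Origin: centre of its underside.
- file: Bystander: steel hand file with a wooden handle lying on the bench, 208 mm long along its x (-105 to +103 mm, handle to -x), 20 mm wide and high. Origin: on its underside near mid-length.
Things that resemble listed ones, but are neither listed nor needed, are in the scene too. There is more than one size of the tray; the job needs the largest. Of the things that look like the wax_block, the smaller one is meant.

How it is judged:
By the outcome, as a careful person would: the job done as asked, in the order asked, and still so for the second after the job is handed in, with the robot touching nothing.
It also fails if it takes over 56 s, if anything falls off the work surface, if the arm or the gripper's body presses on something with over 40 N, if the wrist force passes 120 N, or if a joint passes its speed limit or range.

## Working session

There is one attempt and no reset: what is moved stays moved. The work goes in short steps, Python scripts to look and compute and a tool call to move; the robot and the scene stay as the last step left them, time stands still between calls to the robot, and variables do not carry over. Pictures are saved under pics/ and viewed, about 8 in all and at most 12, crops included, and the job is handed in when it is done.

Besides the shell and the picture viewer there is one more tool, called after ">>>" as name(argument=value, ...), one argument or row to a line, values as JSON. play_rows: Moves the arm, as the interface text tells. Its arguments: {"type":"object","properties":{"plan":{"type":"array","items":{"type":"object","properties":{"offset":{"type":"array","items":{"type":"number"}},"angular":{"type":"array","items":{"type":"number"}},"gripper":{"type":"number"}}}},"newtons":{"type":"number"}},"required":["plan"]}

```bash
mkdir -p pics; cat > h.py <<'E'
from workcell import manip
import numpy as np, cv2
def look(n):
    d=manip.get_image(n); d['R']=cv2.Rodrigues(np.array(d['rvec'],float))[0]; d['t']=np.array(d['tvec'],float).ravel(); d['K']=np.array(d['intrinsics']); return d
def pts(d,mask=None):
    z=d['range_z']; v,u=np.nonzero((z>0)&(mask if mask is not None else True))
    zz=z[v,u]; K=d['K']
    c=np.stack([(u-K[0,2])/K[0,0]*zz,(v-K[1,2])/K[1,1]*zz,zz],1)
    return (c-d['t'])@d['R'],u,v
def proj(d,p):
    c=np.atleast_2d(p)@d['R'].T+d['t']; q=c@d['K'].T; return q[:,:2]/q[:,2:]
def save(d,n): cv2.imwrite('pics/'+n,cv2.cvtColor(d['image'],cv2.COLOR_RGB2BGR))
E
python3 - <<'E'
from h import *
s=manip.state(); print(s)
for c in ('top','side'):
    d=look(c); save(d,c+'0.png'); print(c,'cam at',-d['R'].T@d['t'])
    for l in ['cabinet','shutter','tray','wax_block','tumbler','pen_box','file']:
        for o in manip.outline_of(c,l):
            if o['conf']<.2: continue
            p,_,_=pts(d,np.array(o['mask'])); 
            if len(p)<5: continue
            zt=np.percentile(p[:,2],95); print(c,l,round(o['conf'],2),np.round(o['box']),'med',np.median(p,0).round(3),'lo',np.percentile(p,3,0).round(3),'hi',np.percentile(p,97,0).round(3))
E
```

```text
{'time_s': 0.0, 'joint_pos': array([ 1.05780572,  0.52202248, -0.03636019,  1.60000357,  0.02120083,
        1.02109004, -0.11278825]), 'dq': array([-0.00094469,  0.00099269,  0.00113709,  0.00073079,  0.00073389,
       -0.0018993 ,  0.00224521]), 'effort': array([ 1.47070237e-03, -9.27110767e+01,  1.98115312e+00, -3.69929767e+01,
        1.80377037e-02,  8.09501245e-03,  3.37025358e-05]), 'tcp_pos': array([ 0.26762876, -0.56442827,  0.23072167]), 'tcp_rot': array([ 3.14152724e+00,  1.13662559e-03, -1.12797520e+00]), 'contact_force': array([-0.00922548, -0.11365276, -0.35494132]), 'torque': array([ 0.02696953, -0.00044939, -0.01221072]), 'finger_gap': 0.0856874142502756}
top cam at [ 0.27413626 -0.05378808  1.40867129]
top cabinet 0.79 [235.  91. 136.  86.] med [0.691 0.004 0.059] lo [ 0.61  -0.181  0.008] hi [0.774 0.166 0.065]
top shutter 0.79 [248. 149.  58.  16.] med [0.62  0.061 0.051] lo [ 0.61  -0.014  0.011] hi [0.633 0.135 0.092]
top shutter 0.35 [233.  94. 139.  80.] med [0.691 0.007 0.059] lo [ 0.614 -0.181  0.011] hi [0.774 0.166 0.065]
top tray 0.97 [363. 255.  48.  44.
[... 1346 characters left out ...]
i [ 0.355 -0.195  0.024]
side tray 0.58 [350. 220.  46.  33.] med [0.339 0.059 0.008] lo [0.288 0.01  0.001] hi [0.39  0.117 0.024]
side wax_block 0.7 [295. 167.  20.  17.] med [ 0.568 -0.272  0.024] lo [ 0.535 -0.322  0.006] hi [ 0.601 -0.242  0.028]
side tumbler 0.93 [332. 267.  38.  71.] med [0.415 0.404 0.121] lo [0.381 0.357 0.018] hi [0.447 0.414 0.169]
side pen_box 0.72 [310. 146.  38.  14.] med [ 0.494 -0.449  0.029] lo [ 0.418 -0.49   0.001] hi [ 0.573 -0.427  0.037]
side pen_box 0.38 [271. 212.  15.  43.] med [0.624 0.071 0.045] lo [ 0.613 -0.001  0.011] hi [0.634 0.142 0.088]
side file 0.61 [313. 267.  78.  14.] med [0.368 0.213 0.014] lo [0.307 0.192 0.001] hi [0.504 0.227 0.021]
```

```bash
python3 - <<'E'
import cv2
a=cv2.imread('pics/top0.png')[70:330,100:500]; cv2.imwrite('pics/a.png',cv2.resize(a,None,fx=2,fy=2,interpolation=cv2.INTER_CUBIC))
E
```

```text
(no output)
```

View pics/a.png

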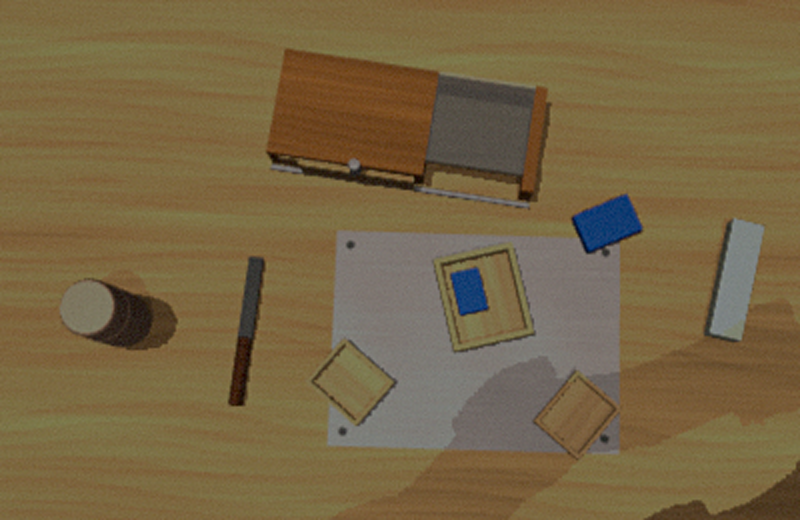

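The work tray (largest, with the small wax block) is at about (483,297) in the crop and turned about 12° one way. The cabinet is at the top, turned about 9° the other way, with its bay at (480,125). The shutter post is at (355,165). Next I measure the poses.

```bash
cat >> h.py <<'E'
def rect(p): 
    (c,s,a)=cv2.minAreaRect((p[:,:2]*1000).astype(np.float32)); return np.round(c,1),np.round(s,1),round(a,1)
def near(p,c,r,z0,z1): return p[(np.hypot(p[:,0]-c[0],p[:,1]-c[1])<r)&(p[:,2]>z0)&(p[:,2]<z1)]
E
python3 - <<'E'
from h import *
for c in ('top','side'):
    d=look(c); p,u,v=pts(d)
    q=near(p,(.455,-.115),.105,.024,.045); print(c,'tray',len(q),rect(q),np.median(q[:,2]))
    im=d['image'][v,u].astype(int); b=(im[:,2]>im[:,0]+40)
    q=near(p[b],(.455,-.115),.1,.01,.05); print('wax',rect(q))
    q=near(p,(.69,0),.25,.052,.066); print('cab',rect(q))
    q=near(p,(.62,.07),.04,.08,.11); print('post',len(q),q.mean(0),q.min(0),q.max(0))
    q=p[(p[:,0]>.55)&(p[:,0]<.66)&(p[:,1]<-.03)&(p[:,1]>-.2)&(p[:,2]>.003)&(p[:,2]<.05)]
    print('rail',len(q),np.percentile(q,[2,50,98],0).round(3).tolist())
E
python3 - <<'E'
import cv2
a=cv2.imread('pics/top0.png')[80:260,220:400]; cv2.imwrite('pics/b.png',cv2.resize(a,None,fx=3.3,fy=3.3,interpolation=cv2.INTER_CUBIC))
E
```

```text
top tray 798 (array([ 458.2, -119.3]), array([130.7, 112.5]), 14.6) 0.03150917491518171
wax (array([465.1, -99.6]), array([58.3, 38.5]), 15.1)
cab (array([690.8,  -7.3]), array([370.5, 165.9]), 83.0)
post 31 [0.62170259 0.06024157 0.09090119] [0.61452622 0.05393722 0.08344401] [0.6300426  0.06748339 0.09783858]
rail 694 [[0.553, -0.197, 0.003], [0.598, -0.111, 0.005], [0.644, -0.033, 0.047]]
side tray 456 (array([ 460.8, -117.1]), array([130.8, 120.9]), 13.9) 0.029003094929241496
wax (array([468.5, -95.5]), array([57.8, 36.8]), 15.3)
cab (array([693.1,  -5. ]), array([376.4, 165.6]), 83.1)
post 28 [0.62346186 0.06708589 0.08835825] [0.61733036 0.05618562 0.0817526 ] [0.63017274 0.07349254 0.09398511]
rail 201 [[0.561, -0.18, 0.003], [0.61, -0.164, 0.011], [0.639, -0.038, 0.049]]
```

View pics/b.png

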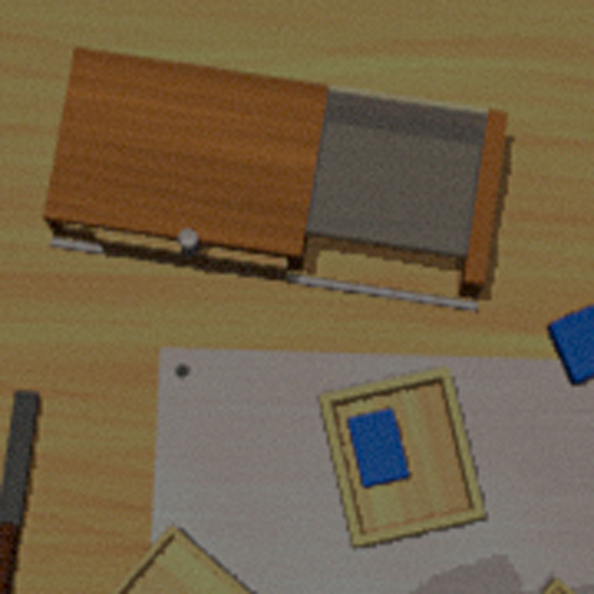

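>>> play_rows(
  plan=[
    {"offset": [0, 0, 0], "angular": [0, 0, -0.138], "gripper": 85},
    {"offset": [0, 0, 0], "angular": [0, 0, -0.138], "gripper": 85},
    {"offset": [0, 0, 0], "angular": [0, 0, -0.138], "gripper": 85},
    {"offset": [0, 0, 0], "angular": [0, 0, -0.138], "gripper": 85},
    {"offset": [0, 0, 0], "angular": [0, 0, -0.138], "gripper": 85},
    {"offset": [0, 0, 0], "angular": [0, 0, -0.138], "gripper": 85},
    {"offset": [0, 0, 0], "angular": [0, 0, -0.138], "gripper": 85},
    {"offset": [0, 0, 0], "angular": [0, 0, -0.138], "gripper": 85},
    {"offset": [0, 0, 0], "angular": [0, 0, -0.138], "gripper": 85},
    {"offset": [0, 0, 0], "angular": [0, 0, -0.138], "gripper": 85},
  ],
)

```text
time_s: 1.9
tcp_pos: [0.2677, -0.5647, 0.2313]
tcp_rot: [-3.142, 0.0, 0.258]
contact_force: [0.3, -0.0, -0.0]
finger_gap: 0.0848
```

>>> play_rows(
  plan=[
    {"offset": [23.7, -38.3, 0], "angular": [0, 0, 0], "gripper": 85},
    {"offset": [23.7, -38.3, 0], "angular": [0, 0, 0], "gripper": 85},
    {"offset": [23.7, -38.3, 0], "angular": [0, 0, 0], "gripper": 85},
    {"offset": [23.7, -38.3, 0], "angular": [0, 0, 0], "gripper": 85},
    {"offset": [23.7, -38.3, 0], "angular": [0, 0, 0], "gripper": 85},
    {"offset": [23.7, -38.3, 0], "angular": [0, 0, 0], "gripper": 85},
    {"offset": [23.7, -38.3, 0], "angular": [0, 0, 0], "gripper": 85},
    {"offset": [23.7, -38.3, 0], "angular": [0, 0, 0], "gripper": 85},
    {"offset": [23.7, -38.3, 0], "angular": [0, 0, 0], "gripper": 85},
    {"offset": [23.7, -38.3, 0], "angular": [0, 0, 0], "gripper": 85},
  ],
)

```text
time_s: 2.9
tcp_pos: [0.4021, -0.1331, 0.2316]
tcp_rot: [3.141, -0.001, 0.252]
contact_force: [0.2, -1.0, -0.1]
finger_gap: 0.085
```

```bash
cat >> h.py <<'E'
def delta(target,head):
    "mm along tool axes to target(mm xyz); heading error (deg, about tool z)"
    from scipy.spatial.transform import Rotation as Ro
    s=manip.state(); R=Ro.from_euler('xyz',s['tcp_rot']).as_matrix()
    h=np.degrees(np.arctan2(R[1,0],R[0,0]))
    print('t',round(s['time_s'],2),'tcp',(s['tcp_pos']*1000).round(1),'head',h.round(2),'F',s['contact_force'].round(1),'gap',round(s['finger_gap'],4))
    print('delta tool',(R.T@(np.array(target)-s['tcp_pos']*1000)).round(1),'turn tool z rad',round(-np.radians(head-h),3))
E
python3 - <<'E'
from h import *
delta((400,-134,13),14.5)
for c in ('top','side'):
    d=look(c); p,u,v=pts(d)
    q=near(p,(.46,-.118),.105,.024,.045); print(c,rect(q))
    o=np.array([.611,-.0975]);ex=np.array([.9925,-.1219]);ey=np.array([.1219,.9925])
    w=p[:,:2]-o; a=w@ex*1000; b=w@ey*1000
    for lo in range(-40,0,4):
        m=(a>lo)&(a<lo+4)&(abs(b)<55); print(lo,m.sum(),p[m,2].mean().round(4),d['image'][v[m],u[m]].mean().round(),end=' | ')
    print()
E
```

```text
t 2.9 tcp [ 402.1 -133.1  231.6] head 14.42 F [ 0.2 -1.  -0.1] gap 0.085
delta tool [-2.400e+00  2.000e-01  2.186e+02] turn tool z rad -0.001
top (array([447.1, -73. ]), array([131.9,  29.2]), 7.9)
-40 29 0.0002 96.0 | -36 35 0.0013 92.0 | -32 42 0.0017 96.0 | -28 51 0.0017 99.0 | -24 49 0.0016 100.0 | -20 52 0.0008 102.0 | -16 57 0.0021 97.0 | -12 75 0.0062 101.0 | -8 46 0.0075 109.0 | -4 37 0.003 96.0 | 
side (array([ 459.7, -114.6]), array([131. , 120.5]), 14.6)
-40 26 0.0 159.0 | -36 22 -0.0001 157.0 | -32 24 -0.0001 159.0 | -28 23 -0.0001 163.0 | -24 23 -0.0002 168.0 | -20 24 0.0 170.0 | -16 19 0.0002 172.0 | -12 41 0.0023 154.0 | -8 25 0.0068 183.0 | -4 7 0.0046 166.0 |
```

```bash
python3 - <<'E'
from h import *
o=np.array([.611,-.0975]);ex=np.array([.9925,-.1219]);ey=np.array([.1219,.9925])
for c in ('top','side'):
    d=look(c); p,u,v=pts(d); w=p[:,:2]-o; a=w@ex*1000; b=w@ey*1000
    for L,m in (('bay',abs(b)<60),('left',(b>245)&(b<285))):
        m=m&(a>-22)&(a<4)&(p[:,2]>.003); z=p[m,2]*1000; print(c,L,len(z),np.percentile(z,[5,25,50,75,95]).round(1),np.percentile(a[m],[5,50,95]).round(1))
    save(d,c+'1.png')
d=cv2.imread('pics/side1.png')[150:280,200:380]; cv2.imwrite('pics/c.png',cv2.resize(d,None,fx=4,fy=4,interpolation=cv2.INTER_CUBIC))
E
```

```text
top bay 184 [ 3.4  4.4  6.2  8.7 12.4] [-20.2  -8.6   1.5]
top left 148 [ 3.7  7.4 19.3 47.8 61. ] [-17.7  -2.5   2. ]
side bay 50 [4.2 5.6 6.8 7.6 9.7] [-10.   -7.2  -3. ]
side left 129 [ 5.1  9.1 29.  48.2 57.9] [-9.5 -0.7  2.7]
```

View pics/c.png

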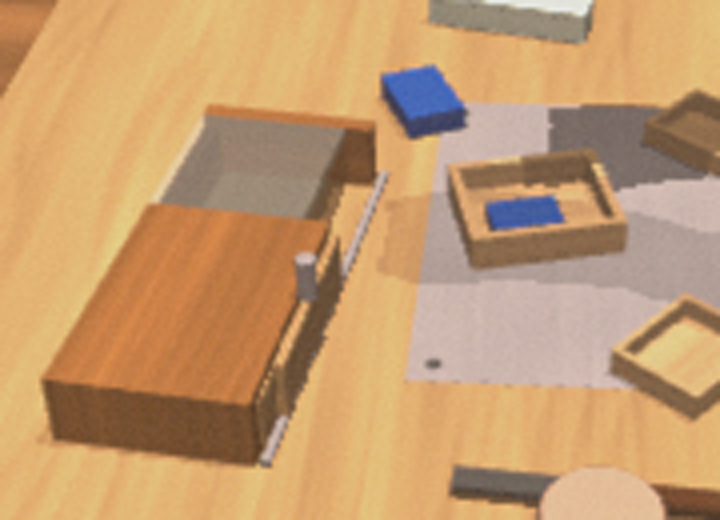

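>>> play_rows(
  plan=[
    {"offset": [-2.4, 0, 20], "angular": [0, 0, 0], "gripper": 36},
    {"offset": [0, 0, 25], "angular": [0, 0, 0], "gripper": 36},
    {"offset": [0, 0, 25], "angular": [0, 0, 0], "gripper": 36},
    {"offset": [0, 0, 25], "angular": [0, 0, 0], "gripper": 36},
    {"offset": [0, 0, 25], "angular": [0, 0, 0], "gripper": 36},
    {"offset": [0, 0, 25], "angular": [0, 0, 0], "gripper": 36},
    {"offset": [0, 0, 15], "angular": [0, 0, 0], "gripper": 36},
    {"offset": [0, 0, 0], "angular": [0, 0, 0], "gripper": 36},
  ],
)

```text
time_s: 3.9
tcp_pos: [0.3983, -0.136, 0.0698]
tcp_rot: [-3.14, 0.003, 0.251]
contact_force: [-0.1, -0.3, -0.3]
finger_gap: 0.0358
```

```bash
python3 - <<'E'
from h import *
delta((400,-134,14),14.5)
d=look('side'); save(d,'side2.png'); t=look('top'); save(t,'top2.png')
a=cv2.resize(d['image'][150:240,280:400],(480,360),interpolation=cv2.INTER_CUBIC); b=cv2.resize(t['image'][170:260,270:350],(320,360),interpolation=cv2.INTER_CUBIC)
cv2.imwrite('pics/d.png',cv2.cvtColor(np.hstack([a,b]),cv2.COLOR_RGB2BGR))
E
```

```text
t 3.9 tcp [ 398.3 -136.    69.8] head 14.36 F [-0.1 -0.3 -0.3] gap 0.0358
delta tool [ 2.3 -1.5 55.8] turn tool z rad -0.002
```

View pics/d.png

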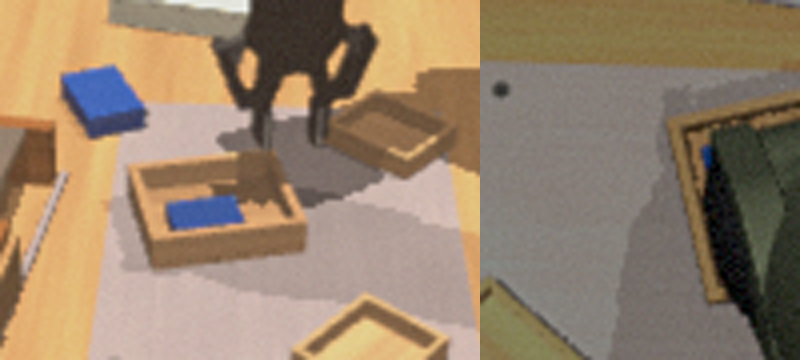

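The open fingers, at (265,140) and (320,140), are above the tray's near wall and straddle it. The wax is clear of the inner finger.

>>> play_rows(
  plan=[
    {"offset": [1, -1, 15], "angular": [0, 0, 0], "gripper": 36},
    {"offset": [1, 0, 15], "angular": [0, 0, 0], "gripper": 36},
    {"offset": [0, 0, 15], "angular": [0, 0, 0], "gripper": 36},
    {"offset": [0, 0, 10], "angular": [0, 0, 0], "gripper": 36},
    {"offset": [0, 0, 0], "angular": [0, 0, 0], "gripper": 36},
  ],
)

```text
time_s: 4.5
tcp_pos: [0.4011, -0.134, 0.0161]
tcp_rot: [-3.142, 0.0, 0.252]
contact_force: [-0.6, 0.1, 0.8]
finger_gap: 0.0365
```

>>> play_rows(
  plan=[
    {"offset": [0, 0, 0], "angular": [0, 0, 0], "gripper": 12},
    {"offset": [0, 0, 0], "angular": [0, 0, 0], "gripper": 6},
    {"offset": [0, 0, 0], "angular": [0, 0, 0], "gripper": 2},
    {"offset": [0, 0, 0], "angular": [0, 0, 0], "gripper": 2},
    {"offset": [0, 0, 0], "angular": [0, 0, 0], "gripper": 2},
    {"offset": [0, 0, 0], "angular": [0, 0, 0], "gripper": 2},
  ],
  newtons=25,
)

```text
time_s: 5.1
tcp_pos: [0.4015, -0.1341, 0.0171]
tcp_rot: [3.141, -0.001, 0.252]
contact_force: [-1.0, 1.2, 6.6]
finger_gap: 0.0071
```

```bash
python3 - <<'E'
from h import *
o=np.array([611,-97.5]);ex=np.array([.9925,-.1219])
for k in (-220,): delta((*(o+(-150)*ex),14),-7)
d=look('side');p,u,v=pts(d); q=near(p,(.46,-.118),.105,.024,.04); print(rect(q))
E
```

```text
t 5.1 tcp [ 401.5 -134.1   17.1] head 14.42 F [-1.   1.2  6.6] gap 0.0071
delta tool [ 72.4 -38.1   3.1] turn tool z rad 0.374
(array([ 456.4, -117.4]), array([143.1, 118.9]), 15.3)
```

>>> play_rows(
  plan=[
    {"offset": [0, 0, 0], "angular": [0, 0, 0.0374], "gripper": 2},
    {"offset": [0, 0, 0], "angular": [0, 0, 0.0374], "gripper": 2},
    {"offset": [0, 0, 0], "angular": [0, 0, 0.0374], "gripper": 2},
    {"offset": [0, 0, 0], "angular": [0, 0, 0.0374], "gripper": 2},
    {"offset": [0, 0, 0], "angular": [0, 0, 0.0374], "gripper": 2},
    {"offset": [0, 0, 0], "angular": [0, 0, 0.0374], "gripper": 2},
    {"offset": [0, 0, 0], "angular": [0, 0, 0.0374], "gripper": 2},
    {"offset": [0, 0, 0], "angular": [0, 0, 0.0374], "gripper": 2},
    {"offset": [0, 0, 0], "angular": [0, 0, 0.0374], "gripper": 2},
    {"offset": [0, 0, 0], "angular": [0, 0, 0.0374], "gripper": 2},
  ],
  newtons=40,
)

```text
time_s: 6.15
tcp_pos: [0.4019, -0.1338, 0.0171]
tcp_rot: [-3.141, -0.002, -0.123]
contact_force: [0.1, 2.2, 7.3]
finger_gap: 0.0067
```

```bash
python3 - <<'E'
from h import *
o=np.array([611,-97.5]);ex=np.array([.9925,-.1219])
delta((*(o+(-175)*ex),17),-7)
for c in ('side','top'):
    d=look(c);p,u,v=pts(d); q=near(p,(.46,-.14),.105,.022,.036); print(rect(q))
    for n in manip.outline_of(c,'tray'):
        q,_,_=pts(d,np.array(n['mask'])); q=q[(q[:,2]>.02)&(q[:,2]<.04)]; 
        if len(q)>9: print(c,n['conf'],rect(q))
E
```

```text
t 6.15 tcp [ 401.9 -133.8   17.1] head -7.06 F [0.1 2.2 7.3] gap 0.0067
delta tool [ 28.  -61.5   0.2] turn tool z rad -0.001
(array([ 457.8, -136.9]), array([120.1, 143. ]), 83.1)
side 0.97 (array([ 464.7, -137.9]), array([119.9, 130. ]), 84.1)
side 0.74 (array([ 303.1, -244.7]), array([77.9, 88.1]), 50.6)
side 0.71 (array([338.2,  62.8]), array([96.6, 81.7]), 50.4)
side 0.58 (array([645.8,  20.6]), array([398.5, 143.1]), 64.0)
(array([ 487.8, -104.6]), array([ 73.8, 154.6]), 46.8)
top 0.71 (array([336.4,  59.9]), array([91.8, 79.5]), 50.6)
top 0.69 (array([ 519.5, -135.2]), array([27.1, 89.3]), 7.7)
```

>>> play_rows(
  plan=[
    {"offset": [3.5, -7.7, 0], "angular": [0, 0, 0], "gripper": 2},
    {"offset": [3.5, -7.7, 0], "angular": [0, 0, 0], "gripper": 2},
    {"offset": [3.5, -7.7, 0], "angular": [0, 0, 0], "gripper": 2},
    {"offset": [3.5, -7.7, 0], "angular": [0, 0, 0], "gripper": 2},
    {"offset": [3.5, -7.7, 0], "angular": [0, 0, 0], "gripper": 2},
    {"offset": [3.5, -7.7, 0], "angular": [0, 0, 0], "gripper": 2},
    {"offset": [3.5, -7.7, 0], "angular": [0, 0, 0], "gripper": 2},
    {"offset": [3.5, -7.7, 0], "angular": [0, 0, 0], "gripper": 2},
    {"offset": [0, 0, 0], "angular": [0, 0, 0], "gripper": 2},
  ],
)

```text
time_s: 7.25
tcp_pos: [0.4374, -0.0754, 0.0171]
tcp_rot: [-3.141, -0.002, -0.122]
contact_force: [1.1, 3.8, 5.5]
finger_gap: 0.0065
```

```bash
python3 - <<'E'
from h import *
o=np.array([611,-97.5]);ex=np.array([.9925,-.1219])
delta((*(o+(-80)*ex),17),-7)
d=look('side'); save(d,'side3.png')
for n in manip.outline_of('side','tray'):
    q,_,_=pts(d,np.array(n['mask'])); q=q[(q[:,2]>.02)&(q[:,2]<.04)]; 
    if len(q)>9: print(n['conf'],rect(q))
t=look('top'); save(t,'top3.png')
a=cv2.resize(d['image'][150:250,220:380],(480,300),interpolation=cv2.INTER_CUBIC); b=cv2.resize(t['image'][120:220,270:370],(300,300),interpolation=cv2.INTER_CUBIC)
cv2.imwrite('pics/e.png',cv2.cvtColor(np.hstack([a,b]),cv2.COLOR_RGB2BGR))
E
```

```text
t 7.25 tcp [437.4 -75.4  17.1] head -6.97 F [1.1 3.8 5.5] gap 0.0065
delta tool [95.   0.8  0.3] turn tool z rad 0.001
0.81 (array([338.3,  62.2]), array([95.7, 81.9]), 50.7)
0.75 (array([ 305.1, -246.6]), array([86.4, 95.1]), 48.6)
0.64 (array([622. ,  68.4]), array([155.7,   9.4]), 80.1)
0.62 (array([499.6, -80.3]), array([120.1, 131.6]), 82.2)
```

View pics/e.png

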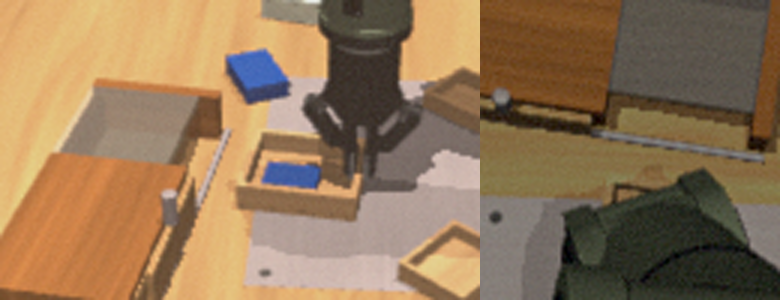

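The tray is flat in the gripper and square to the bay, with the wax still in it. Now I advance slowly over the rail line and watch the force.

>>> play_rows(
  plan=[
    {"offset": [8, 0, 0], "angular": [0, 0, 0], "gripper": 2},
    {"offset": [8, 0, 0], "angular": [0, 0, 0], "gripper": 2},
    {"offset": [8, 0, 0], "angular": [0, 0, 0], "gripper": 2},
    {"offset": [4, 0, 0], "angular": [0, 0, 0], "gripper": 2},
    {"offset": [4, 0, 0], "angular": [0, 0, 0], "gripper": 2},
    {"offset": [4, 0, 0], "angular": [0, 0, 0], "gripper": 2},
  ],
)

```text
time_s: 8.0
tcp_pos: [0.4695, -0.0808, 0.0171]
tcp_rot: [3.14, 0.005, -0.122]
contact_force: [-18.2, 2.2, 28.9]
finger_gap: 0.0069
```

>>> play_rows(
  plan=[
    {"offset": [4, 0, 0], "angular": [0, 0, 0], "gripper": 2},
    {"offset": [4, 0, 0], "angular": [0, 0, 0], "gripper": 2},
  ],
)

```text
time_s: 8.2
tcp_pos: [0.4779, -0.0818, 0.0171]
tcp_rot: [3.14, 0.004, -0.122]
contact_force: [-18.2, 2.6, 24.8]
finger_gap: 0.0068
```

>>> play_rows(
  plan=[
    {"offset": [4, 0, 0], "angular": [0, 0, 0], "gripper": 2},
    {"offset": [4, 0, 0], "angular": [0, 0, 0], "gripper": 2},
  ],
)

```text
time_s: 8.4
tcp_pos: [0.486, -0.0827, 0.0171]
tcp_rot: [3.141, 0.004, -0.122]
contact_force: [-16.0, 1.9, 25.2]
finger_gap: 0.007
```

```bash
python3 - <<'E'
from h import *
delta((611-80*.9925,-97.5+80*.1219,17),-7)
d=look('side'); save(d,'side4.png')
for n in manip.outline_of('side','tray'):
    q,_,_=pts(d,np.array(n['mask'])); q=q[(q[:,2]>.02)&(q[:,2]<.05)]; 
    if len(q)>9: print(n['conf'],rect(q))
cv2.imwrite('pics/f.png',cv2.cvtColor(cv2.resize(d['image'][160:250,250:350],(700,630-40),interpolation=cv2.INTER_CUBIC),cv2.COLOR_RGB2BGR))
E
```

```text
t 8.4 tcp [486.  -82.7  17.1] head -7.01 F [-16.    1.9  25.2] gap 0.007
delta tool [45.8 -0.6 -0.1] turn tool z rad -0.0
0.9 (array([549.3, -95.3]), array([138.8, 133.6]), 83.8)
0.75 (array([338.6,  63.6]), array([97.1, 80.8]), 52.1)
0.58 (array([ 304. , -246.6]), array([81.8, 91.8]), 50.6)
0.24 (array([412.5, 400.5]), array([73. , 30.8]), 1.2)
```

View pics/f.png

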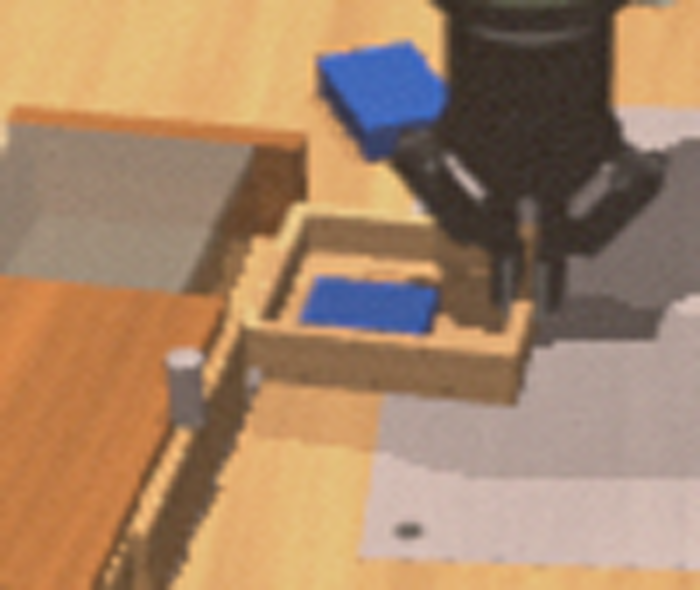

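```bash
python3 - <<'E'
from h import *
o=np.array([.611,-.0975]);ex=np.array([.9925,-.1219]);ey=np.array([.1219,.9925])
d=look('side'); p,u,v=pts(d); w=p[:,:2]-o; a=w@ex*1000; b=w@ey*1000; z=p[:,2]*1000
for y0,y1 in ((-60,-46),(40,62)):
  for x in range(-130,20,15):
    m=(a>x)&(a<x+15)&(b>y0)&(b<y1)&(z>15)&(z<50)
    if m.sum()>3: print(y0,x,m.sum(),np.percentile(z[m],[50,80,90]).round(1))
# tray floor/wax
im=d['image'][v,u].astype(int); m=(im[:,2]>im[:,0]+40)&(abs(b)<60)&(a>-140)&(a<20)
for x in range(-100,10,10):
    k=m&(a>x)&(a<x+10)
    if k.sum()>3: print('wax',x,k.sum(),np.percentile(z[k],[50,80]).round(1))
E
```

```text
-60 -115 4 [25.3 28.8 29.9]
-60 -85 4 [17.3 21.6 24.2]
-60 -70 13 [26.7 31.7 32.4]
-60 -55 19 [25.9 32.1 34.6]
-60 -40 17 [25.5 31.2 33.8]
-60 -25 15 [25.6 31.7 32.1]
-60 -10 12 [30.5 31.4 31.8]
40 -130 32 [27.9 31.6 31.8]
40 -115 25 [25.7 31.3 31.7]
40 -100 27 [27.4 31.5 33.2]
40 -85 26 [27.2 30.9 31.8]
40 -70 26 [27.6 30.7 32.4]
40 -55 27 [28.5 31.7 32. ]
40 -40 24 [26.6 31.6 32.4]
40 -25 28 [27.  31.8 32.1]
40 -10 17 [31.2 32.1 33.6]
wax -90 6 [ 81.7 144.3]
wax -80 22 [25.7 27.4]
wax -70 18 [26.3 27.2]
wax -60 21 [25.7 27. ]
wax -50 23 [25.4 26.5]
wax -40 18 [25.8 26.8]
wax -30 13 [25.9 26.9]
```

The tray is flat: wall tops read 31–32 mm at both ends, so the rail is no obstacle. The drag comes from the tool pressing down about 25 N, so I ease up slightly and continue.

>>> play_rows(
  plan=[
    {"offset": [0, 0, -0.6], "angular": [0, 0, 0], "gripper": 2},
    {"offset": [4, 0, 0], "angular": [0, 0, 0], "gripper": 2},
    {"offset": [4, 0, 0], "angular": [0, 0, 0], "gripper": 2},
  ],
)

```text
time_s: 8.85
tcp_pos: [0.4965, -0.0835, 0.0171]
tcp_rot: [-3.141, -0.0, -0.122]
contact_force: [-3.2, -0.2, 3.7]
finger_gap: 0.0071
```

>>> play_rows(
  plan=[
    {"offset": [5, 0, 0], "angular": [0, 0, 0], "gripper": 2},
    {"offset": [5, 0, 0], "angular": [0, 0, 0], "gripper": 2},
    {"offset": [5, 0, 0], "angular": [0, 0, 0], "gripper": 2},
    {"offset": [5, 0, 0], "angular": [0, 0, 0], "gripper": 2},
  ],
)

```text
time_s: 9.25
tcp_pos: [0.5153, -0.0859, 0.0171]
tcp_rot: [3.141, 0.002, -0.122]
contact_force: [-10.3, 1.2, 14.1]
finger_gap: 0.0068
```

>>> play_rows(
  plan=[
    {"offset": [5, 0, 0], "angular": [0, 0, 0], "gripper": 2},
    {"offset": [5, 0, 0], "angular": [0, 0, 0], "gripper": 2},
    {"offset": [5, 0, 0], "angular": [0, 0, 0], "gripper": 2},
    {"offset": [5, 0, 0], "angular": [0, 0, 0], "gripper": 2},
  ],
)

```text
time_s: 9.65
tcp_pos: [0.5353, -0.0884, 0.0171]
tcp_rot: [3.141, 0.002, -0.122]
contact_force: [-9.2, 1.4, 13.3]
finger_gap: 0.0064
```

>>> play_rows(
  plan=[
    {"offset": [5, 0, 0], "angular": [0, 0, 0], "gripper": 2},
    {"offset": [5, 0, 0], "angular": [0, 0, 0], "gripper": 2},
    {"offset": [5, 0, 0], "angular": [0, 0, 0], "gripper": 2},
    {"offset": [5, 0, 0], "angular": [0, 0, 0], "gripper": 2},
    {"offset": [5, 0, 0], "angular": [0, 0, 0], "gripper": 2},
    {"offset": [4, 0, 0], "angular": [0, 0, 0], "gripper": 2},
    {"offset": [0, 0, 0], "angular": [0, 0, 0], "gripper": 2},
  ],
)

```text
time_s: 10.35
tcp_pos: [0.565, -0.0919, 0.0172]
tcp_rot: [-3.142, 0.0, -0.122]
contact_force: [-2.2, 0.0, 6.1]
finger_gap: 0.0067
```

>>> play_rows(
  plan=[
    {"offset": [0, 0, 0], "angular": [0, 0, 0], "gripper": 26},
    {"offset": [0, 0, 0], "angular": [0, 0, 0], "gripper": 26},
    {"offset": [0, 0, 0], "angular": [0, 0, 0], "gripper": 26},
    {"offset": [0, 0, -10], "angular": [0, 0, 0], "gripper": 26},
    {"offset": [0, 0, -20], "angular": [0, 0, 0], "gripper": 26},
    {"offset": [0, 0, -30], "angular": [0, 0, 0], "gripper": 26},
    {"offset": [0, 0, 0], "angular": [0, 0, 0], "gripper": 26},
  ],
)

```text
time_s: 11.05
tcp_pos: [0.5664, -0.092, 0.0808]
tcp_rot: [-3.142, -0.005, -0.122]
contact_force: [0.3, 0.0, -0.1]
finger_gap: 0.0262
```

```bash
python3 - <<'E'
from h import *
o=np.array([.611,-.0975]);ex=np.array([.9925,-.1219]);ey=np.array([.1219,.9925])
delta((611-80*.9925,-97.5+80*.1219,17),-7)
d=look('side'); save(d,'side5.png'); p,u,v=pts(d); w=p[:,:2]-o; a=w@ex*1000; b=w@ey*1000; z=p[:,2]*1000
m=(a>-110)&(a<-12)&(abs(b)<75)&(z>22)&(z<36); print('tray rear',m.sum(),np.percentile(a[m],[1,3,10]),np.percentile(b[m],[2,98]))
cv2.imwrite('pics/g.png',cv2.cvtColor(cv2.resize(d['image'][160:250,250:350],(600,540),interpolation=cv2.INTER_CUBIC),cv2.COLOR_RGB2BGR))
E
```

```text
t 11.05 tcp [566.4 -92.   80.8] head -7.01 F [ 0.3  0.  -0.1] gap 0.0262
delta tool [-35.4  -0.   63.6] turn tool z rad -0.0
tray rear 137 [-49.73199795 -49.54417993 -49.00419413] [-52.10133511  60.28054292]
```

View pics/g.png

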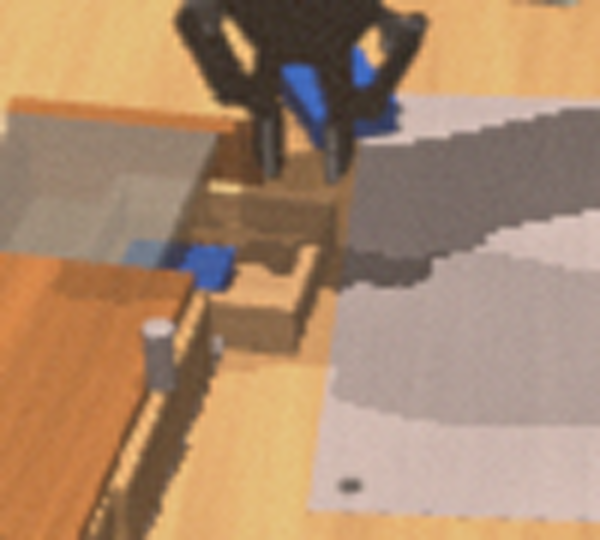

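The tray is inside the bay with its rear still about 50 mm out, in line with the bay. The fingers are clear above it. Now I turn the jaws crosswise and push with both fingers.

>>> play_rows(
  plan=[
    {"offset": [-16, 0, 0], "angular": [0, 0, 0], "gripper": 40},
    {"offset": [-16, 0, 0], "angular": [0, 0, 0], "gripper": 40},
  ],
)

```text
time_s: 11.3
tcp_pos: [0.5321, -0.0879, 0.0766]
tcp_rot: [-3.142, 0.0, -0.122]
contact_force: [-0.4, 0.8, -0.3]
finger_gap: 0.04
```

>>> play_rows(
  plan=[
    {"offset": [0, 0, 0], "angular": [0, 0, 0.1571], "gripper": 40},
    {"offset": [0, 0, 0], "angular": [0, 0, 0.1571], "gripper": 40},
    {"offset": [0, 0, 0], "angular": [0, 0, 0.1571], "gripper": 40},
    {"offset": [0, 0, 0], "angular": [0, 0, 0.1571], "gripper": 40},
    {"offset": [0, 0, 0], "angular": [0, 0, 0.1571], "gripper": 40},
    {"offset": [0, 0, 0], "angular": [0, 0, 0.1571], "gripper": 40},
    {"offset": [0, 0, 0], "angular": [0, 0, 0.1571], "gripper": 40},
    {"offset": [0, 0, 0], "angular": [0, 0, 0.1571], "gripper": 40},
    {"offset": [0, 0, 0], "angular": [0, 0, 0.1571], "gripper": 40},
    {"offset": [0, 0, 0], "angular": [0, 0, 0.1571], "gripper": 40},
  ],
)

```text
time_s: 12.3
tcp_pos: [0.5325, -0.0879, 0.0766]
tcp_rot: [3.141, -0.0, -1.628]
contact_force: [0.7, 1.2, 0.4]
finger_gap: 0.0401
```

```bash
python3 - <<'E'
from h import *
o=np.array([611,-97.5]);ex=np.array([.9925,-.1219]);ey=np.array([.1219,.9925])
delta((*(o-76*ex+3*ey),14),-97)
E
```

```text
t 12.3 tcp [532.5 -87.9  76.6] head -93.29 F [0.7 1.2 0.4] gap 0.0401
delta tool [-2.8 -3.3 62.6] turn tool z rad 0.065
```

>>> play_rows(
  plan=[
    {"offset": [-2.8, -2, 0], "angular": [0, 0, 0.065], "gripper": 40},
    {"offset": [0, 0, 20], "angular": [0, 0, 0], "gripper": 40},
    {"offset": [0, 0, 20], "angular": [0, 0, 0], "gripper": 40},
    {"offset": [0, 0, 15], "angular": [0, 0, 0], "gripper": 40},
    {"offset": [0, 0, 7], "angular": [0, 0, 0], "gripper": 40},
    {"offset": [0, 0, 0], "angular": [0, 0, 0], "gripper": 40},
  ],
)

```text
time_s: 12.9
tcp_pos: [0.5343, -0.0853, 0.0141]
tcp_rot: [3.14, -0.0, -1.687]
contact_force: [-0.4, -0.6, -0.5]
finger_gap: 0.0398
```

>>> play_rows(
  plan=[
    {"offset": [0, -5, 0], "angular": [0, 0, 0], "gripper": 40},
    {"offset": [0, -5, 0], "angular": [0, 0, 0], "gripper": 40},
    {"offset": [0, -5, 0], "angular": [0, 0, 0], "gripper": 40},
    {"offset": [0, -5, 0], "angular": [0, 0, 0], "gripper": 40},
  ],
)

```text
time_s: 13.3
tcp_pos: [0.5551, -0.0876, 0.0153]
tcp_rot: [3.142, 0.0, -1.687]
contact_force: [-3.2, 1.1, 2.8]
finger_gap: 0.0399
```

>>> play_rows(
  plan=[
    {"offset": [0, -5, 0], "angular": [0, 0, 0], "gripper": 40},
    {"offset": [0, -5, 0], "angular": [0, 0, 0], "gripper": 40},
    {"offset": [0, -5, 0], "angular": [0, 0, 0], "gripper": 40},
    {"offset": [0, -5, 0], "angular": [0, 0, 0], "gripper": 40},
    {"offset": [0, -5, 0], "angular": [0, 0, 0], "gripper": 40},
  ],
)

```text
time_s: 13.8
tcp_pos: [0.5799, -0.0905, 0.0149]
tcp_rot: [3.141, 0.0, -1.687]
contact_force: [-3.8, 0.6, 2.0]
finger_gap: 0.0401
```

```bash
python3 - <<'E'
from h import *
o=np.array([.611,-.0975]);ex=np.array([.9925,-.1219]);ey=np.array([.1219,.9925])
delta((*(1000*(o-7.5e-3*ex+3e-3*ey)),14),-97)
for c in ('side','top'):
    d=look(c); p,u,v=pts(d); w=p[:,:2]-o; a=w@ex*1000; b=w@ey*1000; z=p[:,2]*1000
    for lo,hi in ((-60,-45),(45,62)):
        m=(a>-60)&(a<15)&(b>lo)&(b<hi)&(z>22)&(z<36); print(c,'tray rear',m.sum(),np.percentile(a[m],[2,5,10]).round(1) if m.sum()>3 else '')
E
```

```text
t 13.8 tcp [579.9 -90.5  14.9] head -96.66 F [-3.8  0.6  2. ] gap 0.0401
delta tool [  0.3 -24.2   0.9] turn tool z rad 0.006
side tray rear 0 
side tray rear 25 [-20.1 -20.  -19.7]
top tray rear 0 
top tray rear 0
```

>>> play_rows(
  plan=[
    {"offset": [0, -5, 0], "angular": [0, 0, 0], "gripper": 40},
    {"offset": [0, -5, 0], "angular": [0, 0, 0], "gripper": 40},
    {"offset": [0, -5, 0], "angular": [0, 0, 0], "gripper": 40},
    {"offset": [0, -5, 0], "angular": [0, 0, 0], "gripper": 40},
  ],
)

```text
time_s: 14.3
tcp_pos: [0.5999, -0.0928, 0.0148]
tcp_rot: [3.142, 0.0, -1.687]
contact_force: [-2.0, 0.4, -0.4]
finger_gap: 0.04
```

>>> play_rows(
  plan=[
    {"offset": [0, -2, 0], "angular": [0, 0, 0], "gripper": 40},
    {"offset": [0, -2, 0], "angular": [0, 0, 0], "gripper": 40},
  ],
)

```text
time_s: 14.5
tcp_pos: [0.6034, -0.0933, 0.0149]
tcp_rot: [3.141, 0.0, -1.687]
contact_force: [-2.8, 0.7, 1.9]
finger_gap: 0.0398
```

```bash
python3 - <<'E'
from h import *
o=np.array([.611,-.0975]);ex=np.array([.9925,-.1219]);ey=np.array([.1219,.9925])
delta((*(1000*(o-7.5e-3*ex+3e-3*ey)),14),-97)
d=look('side'); save(d,'side6.png')
cv2.imwrite('pics/i.png',cv2.cvtColor(cv2.resize(d['image'][165:245,240:340],(700,560),interpolation=cv2.INTER_CUBIC),cv2.COLOR_RGB2BGR))
p,u,v=pts(d); w=p[:,:2]-o; a=w@ex*1000; b=w@ey*1000; z=p[:,2]*1000
m=(a>-30)&(a<20)&(b>30)&(b<62)&(z>22)&(z<36); print('rear',m.sum(),np.percentile(a[m],[2,5,10,50]).round(1) if m.sum()>3 else '')
E
```

```text
t 14.5 tcp [603.4 -93.3  14.9] head -96.67 F [-2.8  0.7  1.9] gap 0.0398
delta tool [ 0.3 -0.6  0.9] turn tool z rad 0.006
rear 28 [-17.8 -16.8 -14.8  -2.8]
```

View pics/i.png

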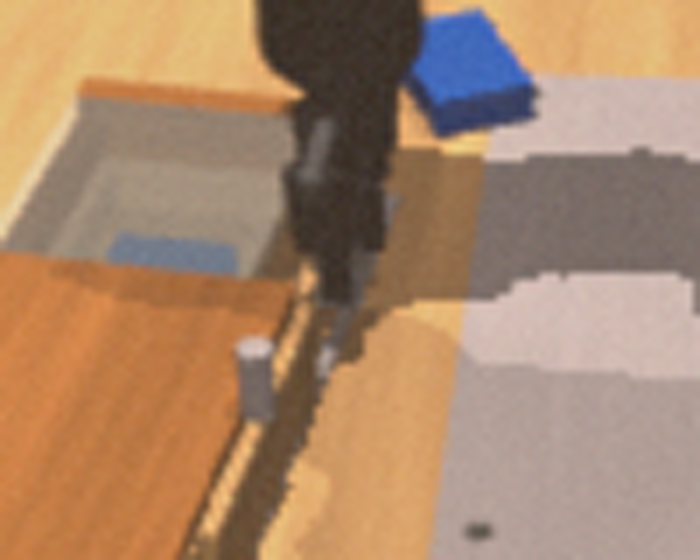

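The tray and wax are under the roof with the fingers at the mouth. I push another 2 mm toward the back wall, then back off.

>>> play_rows(
  plan=[
    {"offset": [0, -1, 0], "angular": [0, 0, 0], "gripper": 40},
    {"offset": [0, -1, 0], "angular": [0, 0, 0], "gripper": 40},
    {"offset": [0, 0, 0], "angular": [0, 0, 0], "gripper": 40},
  ],
)

```text
time_s: 14.85
tcp_pos: [0.6056, -0.0935, 0.0149]
tcp_rot: [-3.141, -0.0, -1.687]
contact_force: [-1.3, -0.3, -1.1]
finger_gap: 0.04
```

>>> play_rows(
  plan=[
    {"offset": [0, 10, 0], "angular": [0, 0, 0], "gripper": 40},
    {"offset": [0, 20, 0], "angular": [0, 0, 0], "gripper": 40},
    {"offset": [0, 10, -30], "angular": [0, 0, 0], "gripper": 40},
    {"offset": [0, 0, -30], "angular": [0, 0, 0], "gripper": 40},
    {"offset": [0, 0, -30], "angular": [0, 0, 0], "gripper": 40},
    {"offset": [0, 0, -30], "angular": [0, 0, 0], "gripper": 40},
    {"offset": [0, 20, -20], "angular": [0, 0, 0], "gripper": 40},
    {"offset": [0, 20, 0], "angular": [0, 0, 0], "gripper": 40},
    {"offset": [0, 0, 0], "angular": [0, 0, 0], "gripper": 40},
  ],
)

```text
time_s: 15.75
tcp_pos: [0.5238, -0.0841, 0.1556]
tcp_rot: [-3.141, 0.0, -1.687]
contact_force: [0.3, -0.6, -0.4]
finger_gap: 0.0396
```

```bash
python3 - <<'E'
from h import *
o=np.array([.611,-.0975]);ex=np.array([.9925,-.1219]);ey=np.array([.1219,.9925])
P=1000*(o-7e-3*ex+.159*ey); print('post nominal',P); delta((*P,110),-97)
for c in ('side','top'):
    d=look(c); p,u,v=pts(d); w=p[:,:2]-o; a=w@ex*1000; b=w@ey*1000; z=p[:,2]*1000
    m=(a>-30)&(a<20)&(abs(b)<56)&(z>22)&(z<38); print(c,'tray rear',m.sum(),np.percentile(a[m],[2,5,10,50]).round(1) if m.sum()>3 else '')
    m=(abs(b-159)<20)&(a>-30)&(a<15)&(z>80)&(z<100); print('post',p[m].mean(0),np.percentile(a[m],[3,97]),np.percentile(b[m],[3,97]))
    m=(abs(b-275)<9)&(a>-9)&(a<9)&(z>35)&(z<51);
    m=(abs(b-255)<9)&(abs(a)<20)&(z>15)&(z<50); print('cab front face',np.percentile(a[m],[10,50,90]).round(1))
    save(d,c+'7.png')
d=look('top'); cv2.imwrite('pics/j.png',cv2.cvtColor(cv2.resize(d['image'][80:200,220:380],(800,600),interpolation=cv2.INTER_CUBIC),cv2.COLOR_RGB2BGR))
E
```

```text
post nominal [623.4346  61.1608]
t 15.75 tcp [523.8 -84.1 155.6] head -96.67 F [ 0.3 -0.6 -0.4] gap 0.0396
delta tool [-155.8  -82.1   45.6] turn tool z rad 0.006
side tray rear 60 [5.6 6.1 6.5 9.3]
post [0.62365439 0.06575974 0.08836257] [-13.19435112  -1.7067675 ] [155.81581202 169.74199128]
cab front face [-1.4 -1.   0.7]
top tray rear 0 
post [0.62199681 0.06015497 0.09015693] [-14.66564145  -1.21564658] [151.81997844 165.29338395]
cab front face [-3.5 -2.4 -1.3]
```

View pics/j.png

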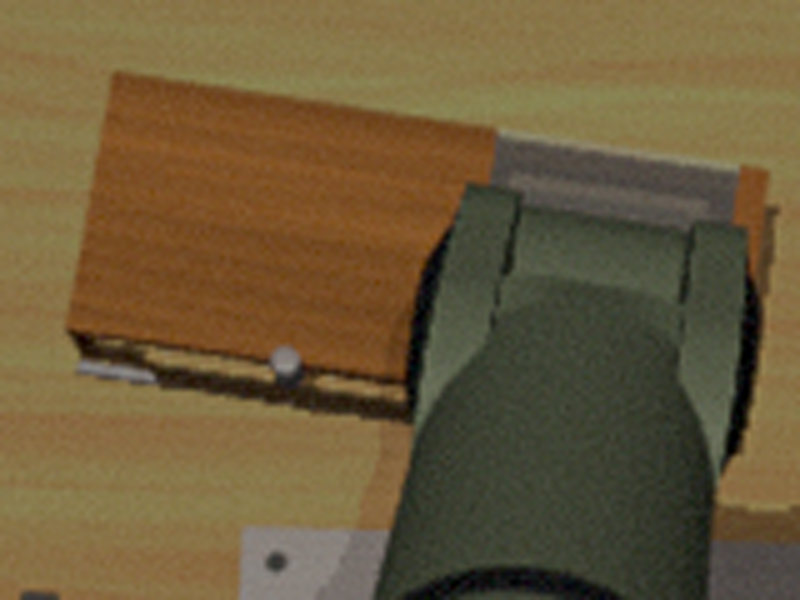

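The tray's rear is about 6 mm inside the front. The post is at (285,362) in this view, about (623,62) mm. I go above it next.

>>> play_rows(
  plan=[
    {"offset": [-26, 0, 0], "angular": [0, 0, 0.006], "gripper": 45},
    {"offset": [-26, 0, 0], "angular": [0, 0, 0], "gripper": 45},
    {"offset": [-26, -20, 0], "angular": [0, 0, 0], "gripper": 45},
    {"offset": [-26, -20, 0], "angular": [0, 0, 0], "gripper": 45},
    {"offset": [-26, -20, 0], "angular": [0, 0, 0], "gripper": 45},
    {"offset": [-27, -22, 0], "angular": [0, 0, 0], "gripper": 45},
    {"offset": [0, 0, 15], "angular": [0, 0, 0], "gripper": 45},
    {"offset": [0, 0, 15], "angular": [0, 0, 0], "gripper": 45},
    {"offset": [0, 0, 0], "angular": [0, 0, 0], "gripper": 45},
  ],
)

```text
time_s: 16.8
tcp_pos: [0.6248, 0.0608, 0.1222]
tcp_rot: [3.138, -0.002, -1.694]
contact_force: [-1.3, -0.7, 0.1]
finger_gap: 0.0449
```

```bash
python3 - <<'E'
from h import *
delta((623,62.5,70),-97)
d=look('side'); cv2.imwrite('pics/k.png',cv2.cvtColor(cv2.resize(d['image'][150:250,230:350],(720,600),interpolation=cv2.INTER_CUBIC),cv2.COLOR_RGB2BGR))
E
```

```text
t 16.8 tcp [624.8  60.8 122.2] head -97.04 F [-1.3 -0.7  0.1] gap 0.0449
delta tool [-1.5  1.8 52.2] turn tool z rad -0.001
```

View pics/k.png

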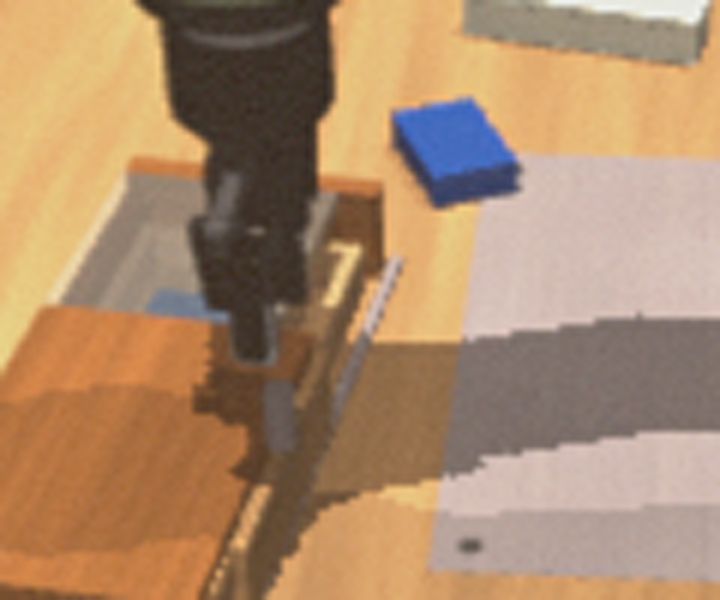

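The fingers are above the post at about (280,410). The tray's rear wall lies behind the front plane. I descend and pinch.

>>> play_rows(
  plan=[
    {"offset": [-1.5, 1.8, 12], "angular": [0, 0, 0], "gripper": 45},
    {"offset": [0, 0, 10], "angular": [0, 0, 0], "gripper": 45},
    {"offset": [0, 0, 10], "angular": [0, 0, 0], "gripper": 45},
    {"offset": [0, 0, 10], "angular": [0, 0, 0], "gripper": 45},
    {"offset": [0, 0, 10], "angular": [0, 0, 0], "gripper": 45},
    {"offset": [0, 0, 0], "angular": [0, 0, 0], "gripper": 45},
  ],
)

```text
time_s: 17.45
tcp_pos: [0.6239, 0.0633, 0.0713]
tcp_rot: [3.14, -0.001, -1.693]
contact_force: [-1.0, -0.3, -0.6]
finger_gap: 0.045
```

>>> play_rows(
  plan=[
    {"offset": [0, 0, 0], "angular": [0, 0, 0], "gripper": 20},
    {"offset": [0, 0, 0], "angular": [0, 0, 0], "gripper": 10},
    {"offset": [0, 0, 0], "angular": [0, 0, 0], "gripper": 10},
    {"offset": [0, 0, 0], "angular": [0, 0, 0], "gripper": 10},
    {"offset": [0, 0, 0], "angular": [0, 0, 0], "gripper": 10},
  ],
  newtons=25,
)

```text
time_s: 17.95
tcp_pos: [0.625, 0.0633, 0.0734]
tcp_rot: [-3.141, 0.0, -1.693]
contact_force: [-1.2, -0.5, 6.1]
finger_gap: 0.0149
```

```bash
python3 - <<'E'
from h import *
o=np.array([611,-97.5]);ex=np.array([.9925,-.1219])
delta((*(o-7*ex),70),-97)
E
```

```text
t 17.95 tcp [625.   63.3  73.4] head -97.01 F [-1.2 -0.5  6.1] gap 0.0149
delta tool [161.3   1.3   3.3] turn tool z rad -0.0
```

Pinched: the gap reads 14.9 mm on the 16 mm post. Now I slide toward closed, about 160 mm along tool +x.

>>> play_rows(
  plan=[
    {"offset": [10, 0, 0], "angular": [0, 0, 0], "gripper": 10},
    {"offset": [10, 0, 0], "angular": [0, 0, 0], "gripper": 10},
    {"offset": [10, 0, 0], "angular": [0, 0, 0], "gripper": 10},
  ],
)

```text
time_s: 18.25
tcp_pos: [0.6214, 0.0338, 0.0734]
tcp_rot: [-3.141, 0.001, -1.693]
contact_force: [0.5, 2.5, 6.4]
finger_gap: 0.0146
```

>>> play_rows(
  plan=[
    {"offset": [12, 0, 0], "angular": [0, 0, 0], "gripper": 10},
    {"offset": [12, 0, 0], "angular": [0, 0, 0], "gripper": 10},
    {"offset": [12, 0, 0], "angular": [0, 0, 0], "gripper": 10},
    {"offset": [12, 0, 0], "angular": [0, 0, 0], "gripper": 10},
    {"offset": [12, 0, 0], "angular": [0, 0, 0], "gripper": 10},
    {"offset": [12, 0, 0], "angular": [0, 0, 0], "gripper": 10},
    {"offset": [12, 0, 0], "angular": [0, 0, 0], "gripper": 10},
    {"offset": [12, 0, 0], "angular": [0, 0, 0], "gripper": 10},
    {"offset": [12, 0, 0], "angular": [0, 0, 0], "gripper": 10},
  ],
)

```text
time_s: 19.15
tcp_pos: [0.6081, -0.0737, 0.0734]
tcp_rot: [-3.141, 0.001, -1.693]
contact_force: [-1.0, 1.7, 6.8]
finger_gap: 0.0149
```

```bash
python3 - <<'E'
from h import *
o=np.array([611,-97.5]);ex=np.array([.9925,-.1219])
delta((*(o-7*ex),73),-97)
E
```

```text
t 19.15 tcp [608.1 -73.7  73.4] head -96.99 F [-1.   1.7  6.8] gap 0.0149
delta tool [23.3  1.2  0.3] turn tool z rad 0.0
```

>>> play_rows(
  plan=[
    {"offset": [5, 0, 0], "angular": [0, 0, 0], "gripper": 10},
    {"offset": [5, 0, 0], "angular": [0, 0, 0], "gripper": 10},
    {"offset": [5, 0, 0], "angular": [0, 0, 0], "gripper": 10},
    {"offset": [5, 0, 0], "angular": [0, 0, 0], "gripper": 10},
  ],
)

```text
time_s: 19.55
tcp_pos: [0.6057, -0.0933, 0.0733]
tcp_rot: [-3.141, 0.0, -1.693]
contact_force: [-1.4, 2.3, 6.4]
finger_gap: 0.0148
```

>>> play_rows(
  plan=[
    {"offset": [2, 0, 0], "angular": [0, 0, 0], "gripper": 10},
    {"offset": [2, 0, 0], "angular": [0, 0, 0], "gripper": 10},
  ],
)

```text
time_s: 19.75
tcp_pos: [0.6053, -0.0961, 0.0733]
tcp_rot: [-3.141, 0.002, -1.692]
contact_force: [-0.4, 13.9, 8.7]
finger_gap: 0.015
```

>>> play_rows(
  plan=[
    {"offset": [1.5, 0, 0], "angular": [0, 0, 0], "gripper": 10},
    {"offset": [0, 0, 0], "angular": [0, 0, 0], "gripper": 10},
  ],
)

```text
time_s: 19.95
tcp_pos: [0.6054, -0.0962, 0.0733]
tcp_rot: [-3.141, 0.003, -1.691]
contact_force: [-1.5, 14.2, 8.7]
finger_gap: 0.0149
```

It is at the stop: the force rose to 14 N with no more motion, at the expected closed position. I release and rise.

>>> play_rows(
  plan=[
    {"offset": [0, 0, 0], "angular": [0, 0, 0], "gripper": 45},
    {"offset": [0, 0, 0], "angular": [0, 0, 0], "gripper": 45},
    {"offset": [0, 0, 0], "angular": [0, 0, 0], "gripper": 45},
    {"offset": [0, 0, -20], "angular": [0, 0, 0], "gripper": 45},
    {"offset": [0, 0, -30], "angular": [0, 0, 0], "gripper": 45},
    {"offset": [0, 0, -30], "angular": [0, 0, 0], "gripper": 45},
    {"offset": [0, 40, -30], "angular": [0, 0, 0], "gripper": 45},
    {"offset": [0, 40, -30], "angular": [0, 0, 0], "gripper": 45},
    {"offset": [0, 40, 0], "angular": [0, 0, 0], "gripper": 45},
    {"offset": [0, 0, 0], "angular": [0, 0, 0], "gripper": 45},
  ],
)

```text
time_s: 20.95
tcp_pos: [0.4818, -0.0844, 0.2138]
tcp_rot: [3.141, 0.0, -1.694]
contact_force: [-0.2, -0.9, -1.0]
finger_gap: 0.0447
```

```bash
python3 - <<'E'
from h import *
o=np.array([.611,-.0975]);ex=np.array([.9925,-.1219]);ey=np.array([.1219,.9925])
print(manip.state()['tcp_pos'])
for c in ('side','top'):
    d=look(c); p,u,v=pts(d); w=p[:,:2]-o; a=w@ex*1000; b=w@ey*1000; z=p[:,2]*1000
    m=(abs(b)<40)&(a>-30)&(a<15)&(z>78)&(z<100); print(c,'post',m.sum(),a[m].mean(),b[m].mean())
    m=(abs(b)<120)&(a>-18)&(a<-7)&(z>20)&(z<55); print('shutter y',np.percentile(b[m],[2,98]))
    for l in ('tumbler','pen_box','file'):
        for n in manip.outline_of(c,l)[:1]: print(l,n['conf'],np.median(pts(d,np.array(n['mask']))[0],0).round(3))
    if c=='side': im=cv2.resize(d['image'][140:260,220:360],(700,600),interpolation=cv2.INTER_CUBIC); cv2.imwrite('pics/l.png',cv2.cvtColor(im,cv2.COLOR_RGB2BGR))
E
```

```text
[ 0.48177011 -0.08438214  0.21377872]
side post 27 -7.059624583868061 4.946847149784589
shutter y [-74.16676449  81.86331371]
tumbler 0.75 [0.414 0.405 0.122]
pen_box 0.62 [ 0.475 -0.451  0.026]
file 0.84 [0.357 0.214 0.013]
top post 0 nan nan<stdin>:6: RuntimeWarning: Mean of empty slice.
  ret = ret.dtype.type(ret / rcount)
Traceback (most recent call last):
IndexError: index -1 is out of bounds for axis 0 with size 0
```

View pics/l.png

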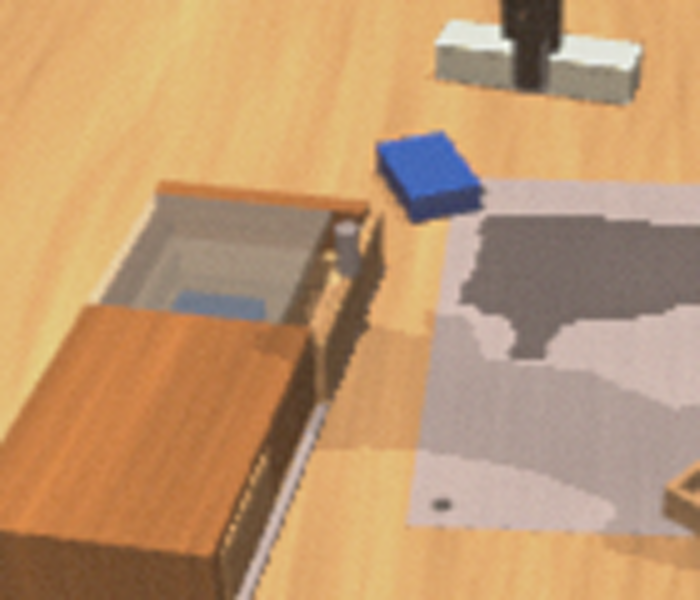

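The shutter spans the bay, with the post at (347,245) in front of its middle. The tray and wax are inside and the bystanders have not moved.

```bash
python3 -c "
from workcell import manip
print(manip.finish_job())"
```

```text
the job is handed in; nothing more can be done
None
```

The tray is fully in the bay with its wax block still in it, the shutter is closed against its stop, and the job was handed in at about 21 s. I gripped the tray by its near wall and slid it flat on the bench to line up with the bay. I pushed it home with the fingers, then pinched the shutter's post and slid the shutter across.

**Checks that passed:**
- **Tray:** before the shutter closed, its rear read about 6 mm inside the cabinet front. Halfway in, it read level at both ends.
- **Shutter:** it travelled about 160 mm and then stopped dead, with the force rising to 14 N at the expected closed position. The arm was then clear of everything.
- **Bystanders:** in the side picture the tumbler, white box and file are where they were, within measuring noise. The arm partly hid the white box, so its reading is about 2 cm off.

**Checks that failed or disagreed:**
- **Top camera:** it gave no last check of the post and shutter, because the arm hid them and that script stopped with an error.
- **Side camera:** it put the closed post 5 mm left of centre. It showed much the same offset from the top camera with the shutter open, so I took it as camera bias.
- **Downward force:** while I dragged the tray, the tool pressed down with up to about 29 N, until I eased it up slightly.

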